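# Open the dust gate with the hooked pull rod

### The arm

A 6-joint arm with a two-finger parallel gripper is mounted at the origin on the work surface. World frame = base frame: x ahead of the robot, y to its left, z up, the work surface at z = 0. Lengths are in m, angles in rad, forces in N, time in s.
With the tool pointing down it reaches from about 0.375 to 0.9 m from the base axis. Payload 3.1 kg.
Tool frame: the origin (TCP) lies between the finger pads; the fingertips stand 17 mm ahead of it and the grasp point (between the pads) lies 2 mm behind it (robot.nose_length is the distance from the TCP to the fingertips, in m); z points along the fingers, y is the line along which they close (so a half turn about z gives the same grasp; the last joint's range is limited). The gripper opens to 87 mm and grips with 3 to 60 N. Pads are 19 mm wide; open, the fingers measure 117 mm over their backs; the gripper's body (75 mm by 190 mm) begins 51 mm behind the grasp point.
Start: joints at [-1.341, 0.527, 1.433, -0, 1.181, -0.178], TCP at [0.248, -0.574, 0.24] pointing down, gripper open.
Joint ranges: [-3.08, 3.08], [-0.75, 2.2], [0.22, 2.44], [-1.43, 4.57], [0, 2.65], [-2.85, 2.85]. Speed limits (rad/s): [2.79, 2.79, 3.14, 3.14, 3.14, 3.14].

### API

Orientations are given as a unit quaternion [x, y, z, w].
In Python, from rig import robot, cams gives the robot as it stands.
- The arm moves only by the shell command python3 -m pendant 'ROWS' [FORCE]. ROWS is JSON, a list of rows, each an object with "jaw": the opening, from 0 (shut) to 1 (fully open); "linear": the shift along the tool's x, y, z in cm, a list of three; "twist": the turn about the tool's z in degrees. A call has 1 to 12 rows; each row shifts and turns the commanded pose from where the row before left it, along the tool's axes as they then stand; what a row does not reach is not made up. A row lasts 1/12 s, in which the tool goes at most 41.7 mm and 7.16 degrees, less where a joint would pass 70% of its speed; a pose out of reach is approached as far as the arm can. A call is refused whole if a number of a shift passes 4.17 or a number of a turn 7.16, either way. A call with a gripper value outside its range is refused whole. The fingers move at their own pace and stop on an object; FORCE is the grip in N (left out, the last holds). Time passes only in rows, so rows that do not move let the fingers close. It gives the time, the measured TCP pose, the force, the opening and the grip force at its end, in the units of the state.
- robot.get_obs(): the state, without advancing time (a new reading comes with each control period).
- cams.camera(name): name is "scene" or "top" or "wrist"; returns a dict with "color" (384x512x3 uint8, blue, green, red), "depth" (384x512 float32, m along the optical axis (not along the pixel's ray), 0 where there is no reading), "fov_y" (degrees; the focal length in pixels is half the picture's height over the tangent of half this angle, whatever the lens; pixels are square), "cx", "cy" (the principal point, pixels), "view" (4x4, takes a point from world to camera coordinates). Camera axes: x right, y down, z forward; pixel columns grow to the right and rows downward; lengths in m; the calibration is good to about 2 mm. A picture is of the moment at which its call begins.
- robot.hand_in(): hands the job in; it is judged then, once.
The state is a dict: "time": time; "q": joint angles; "joint_velocities": joint speeds; "joint_torque": joint torques, N m; "position": TCP position; "tool_rot": TCP orientation; "ft_force": force on the tool from outside, world axes, zero at the start; "moment": the same for the moment, N m; "grip_width": finger opening in m; "grip_force": force on a finger pad.
Only numpy, scipy, OpenCV 4.12 (cv2) and the standard library are available. Lean on these libraries where they do the work, as an engineer would, in place of code of your own. Each camera call takes 0.05 s, during which the arm holds its last target. There are 200 camera calls.

### The job

Take the hooked rod from its cradle and, with its hook behind the upright tab of the dust gate between the blue guards, pull the gate's blade open until it meets its stop (whose place you must feel for), and keep a firm pull of about 15 N on it for a second so that it seats, never more than 25 N. Then lay the rod back in both notches of its cradle, as it lay at first, with the gate left open. Touch the gate and guards with the rod only, and leave the offcut, mug and glue bottle where they stand.

Things in the scene. Friction and masses are not known exactly. Their poses are not given: they have to be found in the camera images.
- pull_rod: Hooked rod, 0.13-0.21 kg. Square wooden handle 22 x 22 mm, x = -95 to +45 mm; then a 10 mm steel bar along +x, turning straight down at x = 245 mm as a hook whose tip is 45 mm below the axis. Origin: on the axis in the handle, the place to grip from above (fingers closing along y); centre of mass within 5 mm of it. z up. Grip hard, 80 N or more: the pull tends to lift the hook.
- rod_cradle: Fixed pine cradle. Origin: on the bench below the lying rod's origin (start within 15 mm in x); x along the rod to its hook, z up. Notched blocks 22 mm long: rear at x = -70 mm, notch 32 mm wide, floor 54 mm high, for the handle; front at x = 120 mm, notch 22 mm wide, floor 60 mm high, for the bar. Notch walls rise 26 mm. The lying rod's axis is 65 mm above the bench.
- dust_gate: Fixed gate between two blue guards. Origin: on the bench under the shut tab's near face, midway between the guards; x away from the robot along the guards, z up. Guards: frames of 12 mm bar, 180 mm high, x = -110 to 140 mm, 66 mm apart inside (too narrow for the gripper), open above and at the near end. Housing from x = 45 mm, 67 mm high; behind x = 72 mm a 63 mm duct, 127 mm high.
- gate_blade: Blade, top 58 mm above the bench, ending in an upright tab 5 mm thick (x), 40 mm wide, 34 mm high. Origin: centre of the tab's top edge, 92 mm above the bench; axes as dust_gate. Origin's x in dust_gate: 2.5 mm shut (40 mm free behind the tab); starts 0 to 40 mm open, a hidden rigid stop ends it at 50 to 70 mm. Hook behind the tab, pull along -x; sliding takes 4 to 6 N; it stays where left.
- pine_offcut: Bystander: loose pine block 140 x 60 x 45 mm. Origin: centre of its underside.
- mug: Bystander: white mug, 80 mm across, 90 mm high, loose. Origin: centre of its underside.
- glue_bottle: Bystander: white glue bottle, 60 mm across, 160 mm high, loose. Origin: centre of its underside.

How it is judged:
On the way, in this order (a step that is already met when the one before it is completed fails the run):
1. the rod is lifted out of its cradle (height (world z) of pull_rod above 0.1 m), for 0.1 s.
2. the blade stands still against its stop, more than 48 mm open, and the rod keeps a pull of more than 11 N on its tab for 0.4 s (x of gate_blade in the frame of dust_gate below -0.0455 m and contact force between pull_rod and gate_blade above 11 N and linear speed of gate_blade below 0.01 m/s), for 0.4 s.
At the end, for the whole second after the job is handed in: The blade is left open, by more than 48 mm; the rod lies at rest in both notches of its cradle, hook down and to the front, its origin within 35 mm along and 8 mm across of the cradle's and 60 to 70 mm above the bench (x of gate_blade in the frame of dust_gate below -0.0455 m and x of pull_rod in the frame of rod_cradle between -0.035 and 0.035 m and y of pull_rod in the frame of rod_cradle between -0.008 and 0.008 m and z of pull_rod in the frame of rod_cradle between 0.06 and 0.07 m and angle between the x axis of pull_rod and the x axis of rod_cradle, either way round below 0.08 rad and angle between pull_rod's own z axis and vertical below 0.2 rad and linear speed of pull_rod below 0.01 m/s); the robot touches nothing.
It fails at once if the rod presses on the gate, its tab or the guards with more than 25 N (contact force between pull_rod and dust_gate above 25 N).
It fails at once if the robot itself touches the gate, its tab or the guards (contact force between any of the fingers, the arm and dust_gate above 0.5 N).
It fails at once if a bystander is moved by more than 20 mm (distance of any of pine_offcut, mug, glue_bottle from where it was at the start of the episode above 0.02 m).
It also fails if it takes over 67 s, if anything falls off the work surface, if the arm or the gripper's body presses on something with over 40 N, if the wrist force passes 120 N, or if a joint passes its speed limit or range.

## Working session

There is one attempt and no reset: what is moved stays moved. The work goes in short steps, Python scripts to look and compute and a shell command to move; the robot and the scene stay as the last step left them, time stands still between calls to the robot, and variables do not carry over. Pictures are saved under pics/ and viewed, at most 10 in all, crops included, and the job is handed in when it is done.

```bash
mkdir -p pics; ls; cat > h.py <<'E'
import numpy as np,cv2
from rig import robot,cams
def cloud(c):
    d=c["depth"];h,w=d.shape;f=h/2/np.tan(np.radians(c["fov_y"])/2)
    v,u=np.mgrid[:h,:w];P=np.stack([(u-c["cx"])*d/f,(v-c["cy"])*d/f,d],-1)
    V=np.array(c["view"]);W=(P-V[:3,3])@V[:3,:3];W[d<=0]=np.nan
    return W
def px(c,p):
    V=np.array(c["view"]);q=V[:3,:3]@np.array(p)+V[:3,3];f=192/np.tan(np.radians(c["fov_y"])/2)
    return c["cx"]+f*q[0]/q[2],c["cy"]+f*q[1]/q[2]
E
python3 - <<'E'
from h import *
a=cams.camera("top");b=cams.camera("scene")
np.savez("c0.npz",tc=a["color"],tw=cloud(a),sc=b["color"],sw=cloud(b))
cv2.imwrite("pics/t.png",a["color"]);cv2.imwrite("pics/s.png",b["color"])
print(robot.get_obs()); print(np.array(a["view"]).round(3),np.array(b["view"]).round(3),a["fov_y"])
E
```

```text
pics
{'time': 0.1, 'q': array([-1.34150975e+00,  5.28372764e-01,  1.43379050e+00, -1.52098781e-05,
        1.18140440e+00, -1.78482091e-01]), 'joint_velocities': array([-0.0006346 , -0.0036961 , -0.00242107,  0.0006767 ,  0.00059512,
       -0.00129021]), 'joint_torque': array([-1.03836705e-04, -4.40988278e+01, -1.77150625e+01,  6.35474827e-02,
        5.33472793e-02, -4.40249812e-05]), 'position': array([ 0.24773753, -0.5731097 ,  0.23866454]), 'tool_rot': array([ 9.79286424e-01,  2.02477466e-01, -3.21126611e-05, -9.87007936e-04]), 'ft_force': array([ 0.20821774, -0.70072707, -0.05298267]), 'moment': array([0.01375181, 0.01166953, 0.02214081]), 'grip_force': 0.0, 'grip_width': 0.08698862546962435}
[[ 0.006 -1.    -0.01  -0.013]
 [-0.992 -0.005 -0.13   0.643]
 [ 0.13   0.011 -0.991  1.084]
 [ 0.     0.     0.     1.   ]] [[-0.509  0.861  0.015  0.312]
 [ 0.686  0.416 -0.597 -0.382]
 [-0.52  -0.294 -0.802  1.4  ]
 [ 0.     0.     0.     1.   ]] 48.43174469077172
```

View pics/t.png

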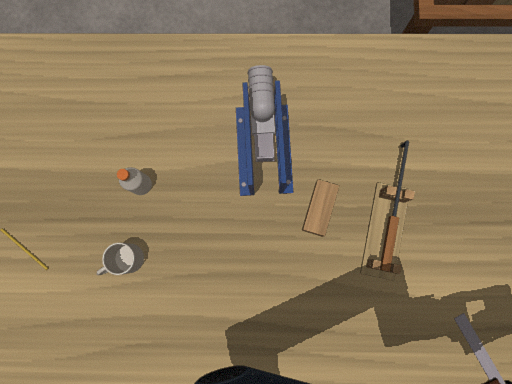

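View pics/s.png

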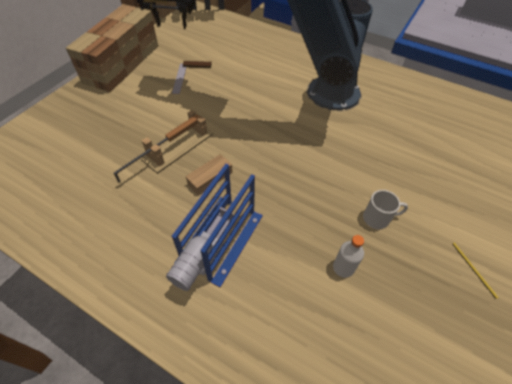

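The top view shows the rod running from its handle at (388,268) to its hook at (405,143), with cradle blocks near (383,265) and (397,192). The guards lie between (245,190) and (285,85), with the blade and tab near (265,155). The offcut is at (321,208), the mug at (118,260) and the bottle at (130,180).

```bash
python3 - <<'E'
from h import *
D=np.load("c0.npz");W=D["tw"];C=D["tc"].astype(int)
def show(m,n):
    p=W[m]; print(n,len(p),p.mean(0).round(4),p.min(0).round(3),p.max(0).round(3)); return p
v,u=np.mgrid[:384,:512];z=W[...,2]
roi=(u>360)&(u<425)&(v>130)&(v<285)
# handle/bar: top surfaces
rod=roi&(z>.055)
p=show(rod,"rodall")
for lo in np.arange(p[:,0].min(),p[:,0].max(),.015):
    q=p[(p[:,0]>=lo)&(p[:,0]<lo+.015)]
    print(lo.round(3),len(q),np.median(q,0).round(4),q[:,1].min().round(4),q[:,1].max().round(4),q[:,2].max().round(3))
roi=(u>228)&(u<300)&(v>60)&(v<200)
b=(C[...,0]>C[...,2]+40)
g=show(roi&b&(z>.15),"guards top")
for s in (0,1):
    m=W[240:] if 0 else None
mid=np.median(g[:,1]);
for q in (g[g[:,1]>mid],g[g[:,1]<=mid]):
    r=cv2.fitLine(q[:,:2].astype(np.float32),cv2.DIST_HUBER,0,.001,.001).ravel();print(r.round(4),len(q),q.min(0).round(3),q.max(0).round(3))
print("column along gate")
for vv in range(110,170,2):
    print(vv,W[vv,266].round(3),C[vv,266])
E
python3 - <<'E'
import cv2
a=cv2.imread("pics/t.png")
x=cv2.resize(a[60:200,225:305],None,fx=4,fy=4,interpolation=2);y=cv2.resize(a[135:285,355:425],None,fx=3.73,fy=3.73,interpolation=2)[:560]
import numpy as np
cv2.imwrite("pics/crop.png",np.hstack([x,cv2.resize(y,(261,560))]))
E
```

```text
rodall 1358 [ 0.5793 -0.3476  0.0749] [ 0.448 -0.4    0.055] [ 0.791 -0.289  0.091]
0.448 103 [ 0.4583 -0.3404  0.0781] -0.3598 -0.2899 0.084
0.463 170 [ 0.4686 -0.3185  0.0779] -0.3597 -0.2894 0.084
0.478 81 [ 0.4855 -0.3258  0.0759] -0.3425 -0.2928 0.081
0.493 65 [ 0.5005 -0.3299  0.0761] -0.3445 -0.3208 0.081
0.508 65 [ 0.5156 -0.3335  0.076 ] -0.3485 -0.3239 0.082
0.523 64 [ 0.5308 -0.3366  0.0762] -0.3522 -0.3271 0.081
0.538 64 [ 0.5457 -0.3394  0.0756] -0.3542 -0.3289 0.084
0.553 62 [ 0.5606 -0.3419  0.0763] -0.3572 -0.3326 0.084
0.568 61 [ 0.5756 -0.3446  0.0762] -0.361 -0.3359 0.081
0.583 46 [ 0.5884 -0.3489  0.0751] -0.3604 -0.3392 0.08
0.598 25 [ 0.6068 -0.3539  0.0685] -0.3617 -0.3501 0.074
0.613 24 [ 0.621  -0.3575  0.0699] -0.3644 -0.3519 0.074
0.628 86 [ 0.6382 -0.3774  0.0721] -0.3966 -0.349 0.091
0.643 184 [ 0.6504 -0.3616  0.0843] -0.4 -0.3278 0.09
0.658 76 [ 0.6631 -0.3482  0.0798] -0.3799 -0.33 0.09
0.673 24 [ 0.6806 -0.3699  0.0693] -0.3753 -0.3649 0.072
0.688 23 [ 0.6956 -0.3737  0.0686] -0.3776 -0.369 0.075
0.703 22 [ 0.7108 -0.3754  0.069 ] -0.3823 -0.3715 0.07
[... 1067 characters left out ...]
 135 143]
136 [ 0.802 -0.025  0.061] [145 140 148]
138 [ 0.798 -0.025  0.058] [142 136 146]
140 [ 0.793 -0.025  0.057] [141 139 142]
142 [ 0.788 -0.025  0.055] [145 142 152]
144 [ 0.781 -0.025  0.059] [142 137 145]
146 [ 0.776 -0.025  0.059] [147 142 149]
148 [ 0.77  -0.025  0.061] [143 139 148]
150 [ 0.765 -0.025  0.06 ] [146 141 149]
152 [ 0.76  -0.025  0.058] [140 136 145]
154 [ 0.754 -0.025  0.059] [142 137 145]
156 [ 0.741 -0.025  0.092] [140 137 147]
158 [ 0.736 -0.025  0.09 ] [83 80 87]
160 [ 0.737 -0.025  0.066] [64 60 64]
162 [ 0.745 -0.026  0.002] [ 94 128 151]
164 [ 0.739 -0.026  0.002] [ 99 135 156]
166 [ 0.734 -0.026 -0.   ] [ 97 133 152]
168 [ 0.729 -0.026 -0.003] [ 93 122 141]
```

View pics/crop.png

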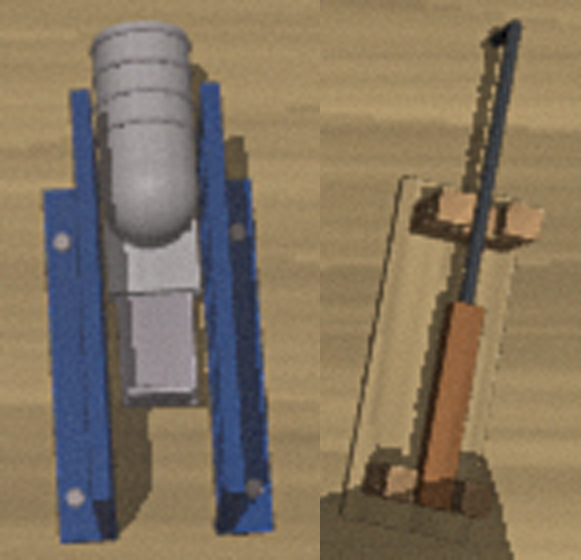

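The crop shows the tab (about (160,390) in the crop) standing open in front of the housing, with free space behind it. The rod lies in both notches with its hook forward. Estimates: the rod's origin is near (0.547, -0.340) with yaw -0.204. The gate yaw is +0.058, its tab's near face at x≈0.736, and its midline y≈-0.0215 there.

```bash
cat > st.py <<'E'
from rig import robot
import numpy as np
from scipy.spatial.transform import Rotation as R
o=robot.get_obs();m=R.from_quat(o["tool_rot"]).as_matrix()
print("t",round(o["time"],2),"pos",o["position"].round(4),"yaw",round(np.arctan2(m[1,0],m[0,0]),4),"zax",m[:,2].round(3),"F",o["ft_force"].round(2),"grip",round(o["grip_width"],4),round(o["grip_force"],1))
E
python3 -m pendant '[{"jaw":1,"linear":[0,0,0],"twist":7},{"jaw":1,"linear":[0,0,0],"twist":7},{"jaw":1,"linear":[0,0,0],"twist":7},{"jaw":1,"linear":[0,0,0],"twist":7},{"jaw":1,"linear":[0,0,0],"twist":7}]' 60
python3 -m pendant '[{"jaw":1,"linear":[2.46,-2.89,0],"twist":0},{"jaw":1,"linear":[2.46,-2.89,0],"twist":0},{"jaw":1,"linear":[2.46,-2.89,0],"twist":0},{"jaw":1,"linear":[2.46,-2.89,0],"twist":0},{"jaw":1,"linear":[2.46,-2.89,0],"twist":0},{"jaw":1,"linear":[2.46,-2.89,0],"twist":0},{"jaw":1,"linear":[2.46,-2.89,0],"twist":0},{"jaw":1,"linear":[2.46,-2.89,0],"twist":0},{"jaw":1,"linear":[2.46,-2.89,0],"twist":0},{"jaw":1,"linear":[2.46,-2.89,0],"twist":0},{"jaw":1,"linear":[0,0,0],"twist":0},{"jaw":1,"linear":[0,0,0],"twist":0}]'
python3 st.py
```

```text
time: 0.52
position: [0.2478, -0.5733, 0.239]
tool_rot: [0.995, -0.104, -0.0, -0.001]
ft_force: [0.1, 0.1, 0.1]
grip_width: 0.087
grip_force: 0.0
time: 1.52
position: [0.5483, -0.3382, 0.2389]
tool_rot: [0.995, -0.099, -0.001, -0.0]
ft_force: [-0.9, 0.1, -0.8]
grip_width: 0.0872
grip_force: 0.0
t 1.52 pos [ 0.5483 -0.3382  0.2389] yaw -0.1988 zax [-0.001  0.001 -1.   ] F [-0.87  0.08 -0.82] grip 0.0872 0.0
```

```bash
python3 -m pendant '[{"jaw":1,"linear":[0,0,3],"twist":0.2},{"jaw":1,"linear":[0,0,3],"twist":0},{"jaw":1,"linear":[0,0,3],"twist":0},{"jaw":1,"linear":[0,0,3],"twist":0},{"jaw":1,"linear":[0,0,3],"twist":0},{"jaw":1,"linear":[0,0,1.5],"twist":0},{"jaw":1,"linear":[0,0,1.1],"twist":0},{"jaw":1,"linear":[0,0,0],"twist":0},{"jaw":1,"linear":[0,0,0],"twist":0}]' >/dev/null
python3 st.py
python3 - <<'E'
from h import *
c=cams.camera("wrist");cv2.imwrite("pics/w1.png",c["color"])
E
```

```text
t 2.27 pos [ 0.5465 -0.3411  0.0635] yaw -0.2078 zax [-0.  0. -1.] F [-0.17 -0.02  0.93] grip 0.0871 0.0
```

View pics/w1.png

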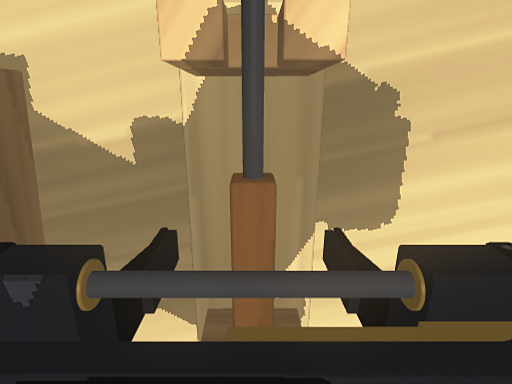

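The rod (bar at column 253, handle at rows 175-325) runs straight between the open fingers, centred to within a few pixels. I'll close on it and lift.

```bash
python3 -m pendant '[{"jaw":0,"linear":[0,0,0],"twist":0},{"jaw":0,"linear":[0,0,0],"twist":0},{"jaw":0,"linear":[0,0,0],"twist":0},{"jaw":0,"linear":[0,0,0],"twist":0},{"jaw":0,"linear":[0,0,0],"twist":0},{"jaw":0,"linear":[0,0,0],"twist":0},{"jaw":0,"linear":[0,0,0],"twist":0},{"jaw":0,"linear":[0,0,0],"twist":0},{"jaw":0,"linear":[0,0,0],"twist":0},{"jaw":0,"linear":[0,0,0],"twist":0}]' 60
python3 st.py
```

```text
time: 3.15
position: [0.5471, -0.3402, 0.0635]
tool_rot: [0.995, -0.103, -0.0, -0.0]
ft_force: [-0.7, -0.2, -0.1]
grip_width: 0.0283
grip_force: 0.0
t 3.15 pos [ 0.5471 -0.3402  0.0635] yaw -0.2066 zax [-0.  0. -1.] F [-0.73 -0.22 -0.07] grip 0.0283 0.0
```

```bash
python3 -m pendant '[{"jaw":0,"linear":[0,0,0],"twist":0},{"jaw":0,"linear":[0,0,0],"twist":0},{"jaw":0,"linear":[0,0,0],"twist":0},{"jaw":0,"linear":[0,0,0],"twist":0}]' 60 >/dev/null; python3 st.py
python3 -m pendant '[{"jaw":0,"linear":[0,0,-0.5],"twist":0},{"jaw":0,"linear":[0,0,-1],"twist":0},{"jaw":0,"linear":[0,0,-2],"twist":0},{"jaw":0,"linear":[0,0,-2],"twist":0},{"jaw":0,"linear":[0,0,-2],"twist":0},{"jaw":0,"linear":[0,0,-2.5],"twist":0},{"jaw":0,"linear":[0,0,-2.5],"twist":0},{"jaw":0,"linear":[0,0,-2.5],"twist":0},{"jaw":0,"linear":[0,0,-2.5],"twist":0},{"jaw":0,"linear":[0,0,-2.5],"twist":0},{"jaw":0,"linear":[0,0,-1],"twist":0},{"jaw":0,"linear":[0,0,0],"twist":0}]' >/dev/null;python3 st.py
python3 - <<'E'
from h import *
a=cams.camera("top");W=cloud(a);o=robot.get_obs()
np.savez("c1.npz",tc=a["color"],tw=W)
p=W.reshape(-1,3);d=p-o["position"]
y=-.2035;x=d[:,:2]@[np.cos(y),np.sin(y)];s=d[:,:2]@[-np.sin(y),np.cos(y)]
for lo in (50,70,90,110,130,150,170,190,210,230,240,250):
    q=(x>lo/1e3)&(x<lo/1e3+.02)&(abs(s)<.03)&(abs(d[:,2])<.04)
    if q.any(): print(lo,q.sum(),np.median(x[q]).round(4),np.median(s[q]).round(4),np.median(p[q,2]).round(4),x[q].max().round(4))
E
```

```text
t 3.48 pos [ 0.5471 -0.3404  0.0635] yaw -0.2065 zax [-0. -0. -1.] F [ 0.26 -1.81 -1.79] grip 0.0214 60.0
t 4.48 pos [ 0.5484 -0.3412  0.2775] yaw -0.2064 zax [ 0.006 -0.005 -1.   ] F [ 0.73 -0.49 -2.6 ] grip 0.0213 60.0
50 21 0.0644 0.0025 0.2833 0.0698
70 51 0.0795 0.0009 0.2835 0.0898
90 48 0.1005 0.0002 0.2841 0.1093
110 47 0.1197 0.0004 0.2841 0.1292
130 49 0.1397 0.0003 0.2845 0.15
150 48 0.1606 -0.0003 0.2842 0.1698
170 47 0.181 -0.0003 0.2841 0.1897
190 46 0.2004 0.0 0.2849 0.2099
210 47 0.2201 -0.0002 0.2852 0.2299
230 79 0.2428 0.0005 0.2831 0.2499
240 57 0.2445 0.001 0.2696 0.2511
250 1 0.2511 0.001 0.2437 0.2511
```

```bash
python3 -m pendant '[{"jaw":0,"linear":[0,0,0],"twist":-2.6},{"jaw":0,"linear":[0,0,0],"twist":-5},{"jaw":0,"linear":[0,0,0],"twist":-5},{"jaw":0,"linear":[0,0,0],"twist":-2.6},{"jaw":0,"linear":[0,0,0],"twist":0}]' >/dev/null; python3 st.py
python3 -m pendant '[{"jaw":0,"linear":[0,-1.5,0],"twist":0},{"jaw":0,"linear":[0,-2.5,0],"twist":0},{"jaw":0,"linear":[0,-3.2,0],"twist":0},{"jaw":0,"linear":[0,-3.2,0],"twist":0},{"jaw":0,"linear":[0,-3.2,0],"twist":0},{"jaw":0,"linear":[0,-3.2,0],"twist":0},{"jaw":0,"linear":[0,-3.2,0],"twist":0},{"jaw":0,"linear":[0,-3.2,0],"twist":0},{"jaw":0,"linear":[0,-3.2,0],"twist":0},{"jaw":0,"linear":[0,-2.5,0],"twist":0},{"jaw":0,"linear":[0,-1.9,0],"twist":0},{"jaw":0,"linear":[0,0,0],"twist":0}]' >/dev/null
python3 -m pendant '[{"jaw":0,"linear":[0,0,0],"twist":0},{"jaw":0,"linear":[0,0,0],"twist":0},{"jaw":0,"linear":[0,0,0],"twist":0}]' >/dev/null
python3 st.py
python3 - <<'E'
from h import *
a=cams.camera("top");W=cloud(a);o=robot.get_obs();C=a["color"].astype(int)
p=W.reshape(-1,3)
q=p[(p[:,2]>.27)&(p[:,2]<.30)&(p[:,0]>.62)&(p[:,0]<.82)&(abs(p[:,1]+.02)<.03)]
print(np.polyfit(q[:,0],q[:,1],1),q[:,0].max(),q[:,2].mean())
g=p[((C[...,0]>C[...,2]+40)&(abs(W[...,2]-.18)<.008)).ravel()];g=g[(abs(g[:,1]+.02)<.06)&(g[:,0]>.6)&(g[:,0]<.95)]
for s in (1,-1):
    k=g[s*(g[:,1]+.0194-.058*(g[:,0]-.773))>0];c=np.polyfit(k[:,0],k[:,1],1);print(len(k),c,np.polyval(c,.775),np.polyval(c,.70))
E
```

```text
t 4.95 pos [ 0.546  -0.3393  0.2708] yaw 0.0594 zax [-0.004  0.004 -1.   ] F [ 0.7   0.22 -2.32] grip 0.0215 60.0
t 6.2 pos [ 0.5289 -0.0334  0.2733] yaw 0.0575 zax [-0. -0. -1.] F [ 0.41  0.05 -2.52] grip 0.0214 60.0
[ 0.05729908 -0.06419234] 0.776819408304633 0.2792759440848114
485 [ 0.06059165 -0.02723879] 0.019719737920604902 0.015175363904766943
497 [ 0.06128944 -0.10564098] -0.05814166747886007 -0.06273837558390327
```

```bash
python3 -m pendant '[{"jaw":0,"linear":[0,0,1],"twist":0},{"jaw":0,"linear":[0,0,2],"twist":0},{"jaw":0,"linear":[0,0,2.5],"twist":0},{"jaw":0,"linear":[0,0,2.5],"twist":0},{"jaw":0,"linear":[0,0,2.5],"twist":0},{"jaw":0,"linear":[0,0,2],"twist":0},{"jaw":0,"linear":[0,0,2],"twist":0},{"jaw":0,"linear":[0,0,1],"twist":0},{"jaw":0,"linear":[0,0,0.6],"twist":0},{"jaw":0,"linear":[0,0,0.4],"twist":0},{"jaw":0,"linear":[0,0,0],"twist":0},{"jaw":0,"linear":[0,0,0],"twist":0}]' >/dev/null
python3 st.py
python3 - <<'E'
from h import *
a=cams.camera("top");b=cams.camera("scene")
i=cv2.resize(a["color"][80:200,235:335],None,fx=4,fy=4,interpolation=2);j=cv2.resize(b["color"][150:300,160:280],(384,480),interpolation=2)
cv2.imwrite("pics/e.png",np.hstack([i,j]))
E
```

```text
t 7.25 pos [ 0.5296 -0.0331  0.1091] yaw 0.0585 zax [ 0.001 -0.    -1.   ] F [-0.19 -0.32 -1.92] grip 0.0216 60.0
```

View pics/e.png

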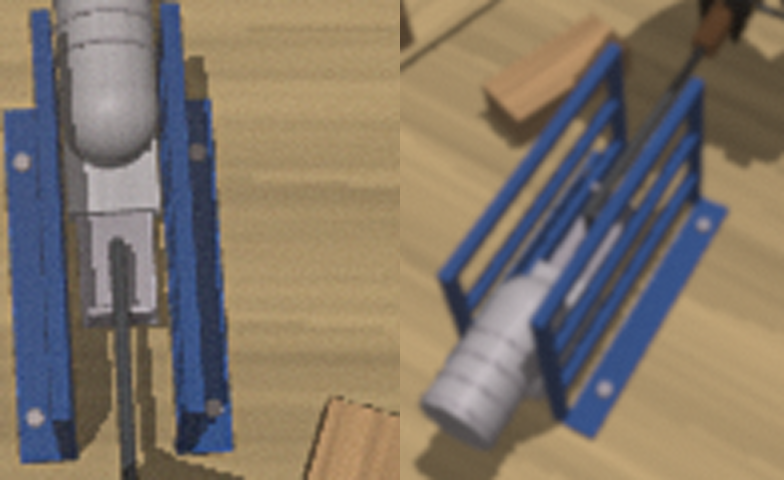

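The hook hangs behind the tab, midway between the guards (left panel: hook end at (118,245), tab at (122,320)). I'll pull in small steps, checking the force between calls.

```bash
cat > chk.py <<'E'
import sys
from rig import robot
o=robot.get_obs();f=o["ft_force"];p=o["position"]
print(round(o["time"],2),"x %.4f y %.4f z %.4f"%tuple(p),"F",f.round(2),"M",o["moment"].round(2))
sys.exit(f[0]>float(sys.argv[1]))
E
python3 -m pendant '[{"jaw":0,"linear":[-0.3,0,0],"twist":0},{"jaw":0,"linear":[-0.4,0,0],"twist":0},{"jaw":0,"linear":[-0.4,0,0],"twist":0},{"jaw":0,"linear":[-0.3,0,0],"twist":0}]' >/dev/null; python3 chk.py 3 && 
python3 -m pendant '[{"jaw":0,"linear":[-0.1,0,0],"twist":0},{"jaw":0,"linear":[-0.1,0,0],"twist":0},{"jaw":0,"linear":[-0.1,0,0],"twist":0},{"jaw":0,"linear":[-0.1,0,0],"twist":0}]' >/dev/null; python3 chk.py 3 && 
python3 -m pendant '[{"jaw":0,"linear":[-0.1,0,0],"twist":0},{"jaw":0,"linear":[-0.1,0,0],"twist":0},{"jaw":0,"linear":[-0.1,0,0],"twist":0},{"jaw":0,"linear":[-0.1,0,0],"twist":0}]' >/dev/null; python3 chk.py 3 && 
python3 -m pendant '[{"jaw":0,"linear":[-0.1,0,0],"twist":0},{"jaw":0,"linear":[-0.1,0,0],"twist":0},{"jaw":0,"linear":[-0.1,0,0],"twist":0},{"jaw":0,"linear":[-0.1,0,0],"twist":0}]' >/dev/null; python3 chk.py 3 && 
python3 -m pendant '[{"jaw":0,"linear":[-0.1,0,0],"twist":0},{"jaw":0,"linear":[-0.1,0,0],"twist":0},{"jaw":0,"linear":[-0.1,0,0],"twist":0},{"jaw":0,"linear":[-0.1,0,0],"twist":0}]' >/dev/null; python3 chk.py 3
```

```text
7.68 x 0.5142 y -0.0335 z 0.1088 F [-0.3  -0.24 -2.38] M [ 0.05 -0.02  0.04]
7.68 x 0.5142 y -0.0335 z 0.1088 F [-0.3  -0.24 -2.38] M [ 0.05 -0.02  0.04]
7.68 x 0.5142 y -0.0335 z 0.1088 F [-0.3  -0.24 -2.38] M [ 0.05 -0.02  0.04]
7.68 x 0.5142 y -0.0335 z 0.1088 F [-0.3  -0.24 -2.38] M [ 0.05 -0.02  0.04]
7.68 x 0.5142 y -0.0335 z 0.1088 F [-0.3  -0.24 -2.38] M [ 0.05 -0.02  0.04]False
False
False
False
False
```

```bash
sed -i 's/sys.exit(\(.*\))$/sys.exit(int(\1))/' chk.py
python3 chk.py 3 && 
python3 -m pendant '[{"jaw":0,"linear":[-0.1,0,0],"twist":0},{"jaw":0,"linear":[-0.1,0,0],"twist":0},{"jaw":0,"linear":[-0.1,0,0],"twist":0},{"jaw":0,"linear":[-0.1,0,0],"twist":0}]' >/dev/null; python3 chk.py 3 && 
python3 -m pendant '[{"jaw":0,"linear":[-0.1,0,0],"twist":0},{"jaw":0,"linear":[-0.1,0,0],"twist":0},{"jaw":0,"linear":[-0.1,0,0],"twist":0},{"jaw":0,"linear":[-0.1,0,0],"twist":0}]' >/dev/null; python3 chk.py 3 && 
python3 -m pendant '[{"jaw":0,"linear":[-0.1,0,0],"twist":0},{"jaw":0,"linear":[-0.1,0,0],"twist":0},{"jaw":0,"linear":[-0.1,0,0],"twist":0},{"jaw":0,"linear":[-0.1,0,0],"twist":0}]' >/dev/null; python3 chk.py 3 && 
python3 -m pendant '[{"jaw":0,"linear":[-0.1,0,0],"twist":0},{"jaw":0,"linear":[-0.1,0,0],"twist":0},{"jaw":0,"linear":[-0.1,0,0],"twist":0},{"jaw":0,"linear":[-0.1,0,0],"twist":0}]' >/dev/null; python3 chk.py 3
```

```text
7.68 x 0.5142 y -0.0335 z 0.1088 F [-0.3  -0.24 -2.38] M [ 0.05 -0.02  0.04]
8.02 x 0.5111 y -0.0339 z 0.1086 F [-0.15 -1.08 -1.74] M [-0.   -0.02 -0.01]
8.35 x 0.5070 y -0.0341 z 0.1085 F [-0.37 -0.16 -2.73] M [ 0.02  0.03 -0.01]
8.68 x 0.5030 y -0.0343 z 0.1085 F [ 0.77 -0.91 -1.84] M [-0.    0.01 -0.01]
9.02 x 0.5007 y -0.0349 z 0.1088 F [ 3.84  0.37 -2.92] M [ 0.07 -0.52  0.03]
```

```bash

python3 -m pendant '[{"jaw":0,"linear":[-0.1,0,0],"twist":0},{"jaw":0,"linear":[-0.1,0,0],"twist":0},{"jaw":0,"linear":[-0.1,0,0],"twist":0}]' >/dev/null; python3 chk.py 9 && 
python3 -m pendant '[{"jaw":0,"linear":[-0.1,0,0],"twist":0},{"jaw":0,"linear":[-0.1,0,0],"twist":0},{"jaw":0,"linear":[-0.1,0,0],"twist":0}]' >/dev/null; python3 chk.py 9 && 
python3 -m pendant '[{"jaw":0,"linear":[-0.1,0,0],"twist":0},{"jaw":0,"linear":[-0.1,0,0],"twist":0},{"jaw":0,"linear":[-0.1,0,0],"twist":0}]' >/dev/null; python3 chk.py 9 && 
python3 -m pendant '[{"jaw":0,"linear":[-0.1,0,0],"twist":0},{"jaw":0,"linear":[-0.1,0,0],"twist":0},{"jaw":0,"linear":[-0.1,0,0],"twist":0}]' >/dev/null; python3 chk.py 9
```

```text
9.27 x 0.4972 y -0.0350 z 0.1088 F [ 4.44  0.55 -1.81] M [ 0.14 -0.56 -0.  ]
9.52 x 0.4934 y -0.0350 z 0.1087 F [ 4.03  0.29 -2.2 ] M [ 0.08 -0.68 -0.01]
9.77 x 0.4901 y -0.0351 z 0.1086 F [ 3.71  0.2  -2.28] M [ 0.03 -0.69 -0.02]
10.02 x 0.4871 y -0.0353 z 0.1086 F [ 3.56  0.64 -1.3 ] M [ 0.08 -0.74  0.04]
```

```bash

python3 -m pendant '[{"jaw":0,"linear":[-0.05,0,0],"twist":0},{"jaw":0,"linear":[-0.05,0,0],"twist":0},{"jaw":0,"linear":[-0.05,0,0],"twist":0},{"jaw":0,"linear":[-0.05,0,0],"twist":0}]' >/dev/null; python3 chk.py 7.5 && 
python3 -m pendant '[{"jaw":0,"linear":[-0.05,0,0],"twist":0},{"jaw":0,"linear":[-0.05,0,0],"twist":0},{"jaw":0,"linear":[-0.05,0,0],"twist":0},{"jaw":0,"linear":[-0.05,0,0],"twist":0}]' >/dev/null; python3 chk.py 7.5 && 
python3 -m pendant '[{"jaw":0,"linear":[-0.05,0,0],"twist":0},{"jaw":0,"linear":[-0.05,0,0],"twist":0},{"jaw":0,"linear":[-0.05,0,0],"twist":0},{"jaw":0,"linear":[-0.05,0,0],"twist":0}]' >/dev/null; python3 chk.py 7.5 && 
python3 -m pendant '[{"jaw":0,"linear":[-0.05,0,0],"twist":0},{"jaw":0,"linear":[-0.05,0,0],"twist":0},{"jaw":0,"linear":[-0.05,0,0],"twist":0},{"jaw":0,"linear":[-0.05,0,0],"twist":0}]' >/dev/null; python3 chk.py 7.5 && 
python3 -m pendant '[{"jaw":0,"linear":[-0.05,0,0],"twist":0},{"jaw":0,"linear":[-0.05,0,0],"twist":0},{"jaw":0,"linear":[-0.05,0,0],"twist":0},{"jaw":0,"linear":[-0.05,0,0],"twist":0}]' >/dev/null; python3 chk.py 7.5 && 
python3 -m pendant '[{"jaw":0,"linear":[-0.05,0,0],"twist":0},{"jaw":0,"linear":[-0.05,0,0],"twist":0},{"jaw":0,"linear":[-0.05,0,0],"twist":0},{"jaw":0,"linear":[-0.05,0,0],"twist":0}]' >/dev/null; python3 chk.py 7.5 && 
python3 -m pendant '[{"jaw":0,"linear":[-0.05,0,0],"twist":0},{"jaw":0,"linear":[-0.05,0,0],"twist":0},{"jaw":0,"linear":[-0.05,0,0],"twist":0},{"jaw":0,"linear":[-0.05,0,0],"twist":0}]' >/dev/null; python3 chk.py 7.5 && 
python3 -m pendant '[{"jaw":0,"linear":[-0.05,0,0],"twist":0},{"jaw":0,"linear":[-0.05,0,0],"twist":0},{"jaw":0,"linear":[-0.05,0,0],"twist":0},{"jaw":0,"linear":[-0.05,0,0],"twist":0}]' >/dev/null; python3 chk.py 7.5
```

```text
10.35 x 0.4851 y -0.0354 z 0.1086 F [ 4.19  0.42 -2.1 ] M [ 0.04 -0.71 -0.02]
10.68 x 0.4831 y -0.0355 z 0.1086 F [ 4.67  0.11 -1.83] M [ 0.03 -0.67  0.02]
11.02 x 0.4811 y -0.0356 z 0.1085 F [ 2.95 -0.06 -1.54] M [ 0.03 -0.65  0.  ]
11.35 x 0.4791 y -0.0357 z 0.1086 F [ 4.5   0.33 -2.07] M [ 0.05 -0.62  0.04]
11.68 x 0.4771 y -0.0359 z 0.1086 F [ 4.34  0.1  -2.06] M [-0.   -0.65  0.04]
12.02 x 0.4751 y -0.0360 z 0.1085 F [ 4.45  0.4  -2.07] M [ 0.04 -0.69  0.  ]
12.35 x 0.4731 y -0.0361 z 0.1086 F [ 3.42 -0.6  -1.72] M [ 0.   -0.67 -0.06]
12.68 x 0.4711 y -0.0362 z 0.1086 F [ 4.01  0.35 -2.57] M [ 0.   -0.64 -0.09]
```

```bash

python3 -m pendant '[{"jaw":0,"linear":[-0.05,0,0],"twist":0},{"jaw":0,"linear":[-0.05,0,0],"twist":0},{"jaw":0,"linear":[-0.05,0,0],"twist":0},{"jaw":0,"linear":[-0.05,0,0],"twist":0}]' >/dev/null; python3 chk.py 7.5 && 
python3 -m pendant '[{"jaw":0,"linear":[-0.05,0,0],"twist":0},{"jaw":0,"linear":[-0.05,0,0],"twist":0},{"jaw":0,"linear":[-0.05,0,0],"twist":0},{"jaw":0,"linear":[-0.05,0,0],"twist":0}]' >/dev/null; python3 chk.py 7.5 && 
python3 -m pendant '[{"jaw":0,"linear":[-0.05,0,0],"twist":0},{"jaw":0,"linear":[-0.05,0,0],"twist":0},{"jaw":0,"linear":[-0.05,0,0],"twist":0},{"jaw":0,"linear":[-0.05,0,0],"twist":0}]' >/dev/null; python3 chk.py 7.5 && 
python3 -m pendant '[{"jaw":0,"linear":[-0.05,0,0],"twist":0},{"jaw":0,"linear":[-0.05,0,0],"twist":0},{"jaw":0,"linear":[-0.05,0,0],"twist":0},{"jaw":0,"linear":[-0.05,0,0],"twist":0}]' >/dev/null; python3 chk.py 7.5 && 
python3 -m pendant '[{"jaw":0,"linear":[-0.05,0,0],"twist":0},{"jaw":0,"linear":[-0.05,0,0],"twist":0},{"jaw":0,"linear":[-0.05,0,0],"twist":0},{"jaw":0,"linear":[-0.05,0,0],"twist":0}]' >/dev/null; python3 chk.py 7.5 && 
python3 -m pendant '[{"jaw":0,"linear":[-0.05,0,0],"twist":0},{"jaw":0,"linear":[-0.05,0,0],"twist":0},{"jaw":0,"linear":[-0.05,0,0],"twist":0},{"jaw":0,"linear":[-0.05,0,0],"twist":0}]' >/dev/null; python3 chk.py 7.5
```

```text
13.02 x 0.4691 y -0.0363 z 0.1085 F [ 3.21 -0.62 -1.68] M [ 0.01 -0.66  0.01]
13.35 x 0.4671 y -0.0364 z 0.1086 F [ 3.48  0.46 -2.06] M [ 0.02 -0.63 -0.03]
13.68 x 0.4651 y -0.0365 z 0.1086 F [ 4.66  0.64 -2.07] M [ 0.02 -0.66 -0.07]
14.02 x 0.4632 y -0.0367 z 0.1085 F [ 4.82 -0.33 -2.03] M [ 0.05 -0.78 -0.  ]
14.35 x 0.4632 y -0.0373 z 0.1089 F [ 7.88  1.06 -3.46] M [ 0.23 -1.19  0.09]
14.35 x 0.4632 y -0.0373 z 0.1089 F [ 7.88  1.06 -3.46] M [ 0.23 -1.19  0.09]
```

The stop is at TCP x ≈ 0.463. I'll raise the pull in small steps.

```bash

python3 -m pendant '[{"jaw":0,"linear":[-0.05,0,0],"twist":0},{"jaw":0,"linear":[-0.05,0,0],"twist":0},{"jaw":0,"linear":[0,0,0],"twist":0}]' >/dev/null; python3 chk.py 12.5 && 
python3 -m pendant '[{"jaw":0,"linear":[-0.05,0,0],"twist":0},{"jaw":0,"linear":[-0.05,0,0],"twist":0},{"jaw":0,"linear":[0,0,0],"twist":0}]' >/dev/null; python3 chk.py 12.5
```

```text
14.6 x 0.4632 y -0.0376 z 0.1090 F [ 9.56  1.12 -3.22] M [ 0.25 -1.26  0.16]
14.85 x 0.4632 y -0.0378 z 0.1092 F [11.1   2.64 -4.82] M [ 0.31 -1.44  0.18]
```

```bash

python3 -m pendant '[{"jaw":0,"linear":[-0.05,0,0],"twist":0},{"jaw":0,"linear":[-0.05,0,0],"twist":0},{"jaw":0,"linear":[0,0,0],"twist":0}]' >/dev/null; python3 chk.py 14.3 && 
python3 -m pendant '[{"jaw":0,"linear":[-0.05,0,0],"twist":0},{"jaw":0,"linear":[-0.05,0,0],"twist":0},{"jaw":0,"linear":[0,0,0],"twist":0}]' >/dev/null; python3 chk.py 14.3;
python3 -m pendant '[{"jaw":0,"linear":[0,0,0],"twist":0},{"jaw":0,"linear":[0,0,0],"twist":0},{"jaw":0,"linear":[0,0,0],"twist":0},{"jaw":0,"linear":[0,0,0],"twist":0},{"jaw":0,"linear":[0,0,0],"twist":0},{"jaw":0,"linear":[0,0,0],"twist":0}]' >/dev/null; python3 chk.py 99
```

```text
15.1 x 0.4632 y -0.0381 z 0.1093 F [12.86  1.72 -3.92] M [ 0.33 -1.67  0.27]
15.35 x 0.4632 y -0.0384 z 0.1094 F [14.6   1.32 -5.83] M [ 0.38 -1.84  0.24]
15.85 x 0.4632 y -0.0384 z 0.1094 F [13.49  2.63 -4.38] M [ 0.39 -1.86  0.32]
```

```bash

python3 -m pendant '[{"jaw":0,"linear":[-0.05,0,0],"twist":0},{"jaw":0,"linear":[0,0,0],"twist":0},{"jaw":0,"linear":[0,0,0],"twist":0},{"jaw":0,"linear":[0,0,0],"twist":0},{"jaw":0,"linear":[0,0,0],"twist":0},{"jaw":0,"linear":[0,0,0],"twist":0},{"jaw":0,"linear":[0,0,0],"twist":0},{"jaw":0,"linear":[0,0,0],"twist":0},{"jaw":0,"linear":[0,0,0],"twist":0},{"jaw":0,"linear":[0,0,0],"twist":0},{"jaw":0,"linear":[0,0,0],"twist":0},{"jaw":0,"linear":[0,0,0],"twist":0}]' >/dev/null; python3 chk.py 99
python3 -m pendant '[{"jaw":0,"linear":[0.1,0,0],"twist":0},{"jaw":0,"linear":[0.1,0,0],"twist":0},{"jaw":0,"linear":[0.1,0,0],"twist":0},{"jaw":0,"linear":[0.1,0,0],"twist":0},{"jaw":0,"linear":[0.1,0,0],"twist":0},{"jaw":0,"linear":[0.2,0,0],"twist":0},{"jaw":0,"linear":[0.3,0,0],"twist":0},{"jaw":0,"linear":[0.3,0,0],"twist":0},{"jaw":0,"linear":[0.3,0,0],"twist":0},{"jaw":0,"linear":[0.2,0,0],"twist":0},{"jaw":0,"linear":[0,0,0],"twist":0},{"jaw":0,"linear":[0,0,0],"twist":0}]' >/dev/null; python3 chk.py 99
python3 - <<'E'
from h import *
a=cams.camera("top");W=cloud(a);o=robot.get_obs()
p=W.reshape(-1,3);d=p-o["position"]
y=.058;x=d[:,:2]@[np.cos(y),np.sin(y)];s=d[:,:2]@[-np.sin(y),np.cos(y)]
for lo in range(70,260,20):
    q=(x>lo/1e3)&(x<lo/1e3+.02)&(abs(s)<.012)&(d[:,2]>-.005)&(d[:,2]<.04)
    if q.any(): print(lo,q.sum(),np.median(x[q]).round(4),np.median(s[q]).round(4),np.median(p[q,2]).round(4),x[q].max().round(4))
for c in (258,262,270,272,275):
  print([W[v,c].round(3).tolist() for v in range(160,176,2)])
cv2.imwrite("pics/f.png",cv2.resize(a["color"][80:200,235:335],None,fx=4,fy=4,interpolation=2))
E
```

```text
16.85 x 0.4632 y -0.0385 z 0.1095 F [15.27  1.81 -5.45] M [ 0.41 -1.9   0.31]
17.85 x 0.4743 y -0.0359 z 0.1084 F [-0.86 -0.3  -2.6 ] M [-0.04  0.01  0.04]
70 36 0.08 -0.0009 0.1145 0.09
90 34 0.0998 0.0004 0.1139 0.1098
110 32 0.1205 -0.0006 0.1149 0.1293
130 33 0.14 -0.0003 0.1148 0.1495
150 32 0.1604 -0.0003 0.1148 0.1694
170 32 0.1805 -0.0004 0.1142 0.189
190 33 0.1996 0.0008 0.1145 0.2095
210 31 0.2197 -0.0003 0.1141 0.2298
230 29 0.2399 0.0011 0.1141 0.2499
250 1 0.2502 -0.0014 0.1112 0.2502
[[0.739, -0.004, 0.056], [0.732, -0.005, 0.06], [0.727, -0.005, 0.061], [0.722, -0.005, 0.059], [0.717, -0.005, 0.058], [0.712, -0.005, 0.057], [0.7, -0.005, 0.092], [0.698, -0.005, 0.073]]
[[0.738, -0.015, 0.061], [0.732, -0.015, 0.061], [0.728, -0.015, 0.058], [0.722, -0.015, 0.059], [0.717, -0.015, 0.06], [0.711, -0.015, 0.059], [0.699, -0.015, 0.094], [0.699, -0.015, 0.067]]
[[0.739, -0.036, 0.057], [0.733, -0.036, 0.057], [0.727, -0.036, 0.061], [0.722, -0.036, 0.059], [0.717, -0.036, 0.059], [0.712, -0.036, 0.057], [0.7, -0.036, 0.093], [0.7, -0.036, 0.064]]
[[0.738, -0.041, 0.061], [0.733, -0.041, 0.059], [0.727, -0.041, 0.061], [0.722, -0.041, 0.058], [0.717, -0.041, 0.058], [0.712, -0.041, 0.057], [0.7, -0.041, 0.093], [0.7, -0.041, 0.063]]
[[0.751, -0.051, 0.0], [0.746, -0.051, -0.001], [0.739, -0.051, 0.004], [0.735, -0.051, -0.002], [0.729, -0.051, -0.001], [0.723, -0.051, 0.0], [0.718, -0.051, -0.002], [0.712, -0.051, 0.001]]
```

View pics/f.png

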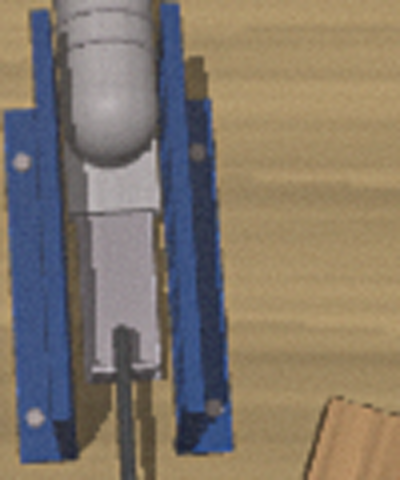

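The tab stays open at x≈0.70, about 65 mm, and the hook is clear behind it with the rod level and unslipped. I'll lift out and go back.

```bash

python3 -m pendant '[{"jaw":0,"linear":[0,0,-0.5],"twist":0},{"jaw":0,"linear":[0,0,-1],"twist":0},{"jaw":0,"linear":[0,0,-2],"twist":0},{"jaw":0,"linear":[0,0,-2],"twist":0},{"jaw":0,"linear":[0,0,-2.5],"twist":0},{"jaw":0,"linear":[0,0,-2.5],"twist":0},{"jaw":0,"linear":[0,0,-2.5],"twist":0},{"jaw":0,"linear":[0,0,-2],"twist":0},{"jaw":0,"linear":[0,0,-1],"twist":0},{"jaw":0,"linear":[0,0,-0.5],"twist":0},{"jaw":0,"linear":[0,0,0],"twist":0},{"jaw":0,"linear":[0,0,0],"twist":0}]' >/dev/null; python3 st.py
python3 -m pendant '[{"jaw":0,"linear":[0.5,1.5,0],"twist":0},{"jaw":0,"linear":[0.5,2.5,0],"twist":0},{"jaw":0,"linear":[0.5,3.2,0],"twist":0},{"jaw":0,"linear":[0.5,3.2,0],"twist":0},{"jaw":0,"linear":[0.5,3.2,0],"twist":0},{"jaw":0,"linear":[0.5,3.2,0],"twist":0},{"jaw":0,"linear":[0.5,3.2,0],"twist":0},{"jaw":0,"linear":[0.5,3.2,0],"twist":0},{"jaw":0,"linear":[0.5,3.2,0],"twist":0},{"jaw":0,"linear":[0.5,2.5,0],"twist":0},{"jaw":0,"linear":[0.5,1.9,0],"twist":0},{"jaw":0,"linear":[0,0,0],"twist":0}]' >/dev/null
python3 -m pendant '[{"jaw":0,"linear":[0,0,0],"twist":2.6},{"jaw":0,"linear":[0,0,0],"twist":5},{"jaw":0,"linear":[0,0,0],"twist":5},{"jaw":0,"linear":[0,0,0],"twist":2.6},{"jaw":0,"linear":[0,0,0],"twist":0},{"jaw":0,"linear":[0,0,0],"twist":0},{"jaw":0,"linear":[0,0,0],"twist":0},{"jaw":0,"linear":[0,0,0],"twist":0}]' >/dev/null; python3 st.py
python3 - <<'E'
from h import *
a=cams.camera("top");W=cloud(a);p=W.reshape(-1,3)
q=p[(p[:,2]>.255)&(p[:,2]<.30)&(p[:,0]>.62)&(p[:,0]<.82)&(abs(p[:,1]+.37)<.05)]
print("bar",np.polyfit(q[:,0],q[:,1],1),q[:,0].max(),q[:,2].mean())
# cradle front block prongs (tops z~.086) from first picture, in rod-yaw frame
W0=np.load("c0.npz")["tw"].reshape(-1,3);y=-.2035
o=np.array([.5471,-.3403]);d=W0[:,:2]-o;x=d@[np.cos(y),np.sin(y)];s=d@[-np.sin(y),np.cos(y)]
for lo,hi,zz in ((.09,.13,.086),(-.10,-.05,.080)):
    m=(x>lo)&(x<hi)&(abs(W0[:,2]-zz)<.003)&(abs(s)<.045)&(abs(s)>.0125)
    for k in (m&(s>0),m&(s<0)): print(k.sum(),"x",np.percentile(x[k],[3,97]).round(4),"s",np.percentile(s[k],[3,97]).round(4),"z",W0[k,2].mean().round(4))
E
```

```text
t 18.9 pos [ 0.474  -0.0358  0.2732] yaw 0.0587 zax [-0.001  0.    -1.   ] F [-0.09 -0.65 -1.87] grip 0.0214 60.0
t 20.57 pos [ 0.5474 -0.3399  0.273 ] yaw -0.2056 zax [-0.001  0.001 -1.   ] F [-0.02  0.21 -2.36] grip 0.0211 60.0
bar [-0.20812222 -0.22522781] 0.7927965925258106 0.2782871875475686
64 x [0.096  0.1163] s [0.0127 0.0318] z 0.0865
74 x [0.0966 0.1166] s [-0.0364 -0.0134] z 0.0862
53 x [-0.0936 -0.073 ] s [0.0146 0.032 ] z 0.0801
57 x [-0.0934 -0.0731] s [-0.0362 -0.018 ] z 0.0805
```

The rod is aligned with the cradle but about 2.5 mm left of the notch midline, so I'll shift it right while going down.

```bash

python3 -m pendant '[{"jaw":0,"linear":[0,0.25,1],"twist":0},{"jaw":0,"linear":[0,0,2],"twist":0},{"jaw":0,"linear":[0,0,2.5],"twist":0},{"jaw":0,"linear":[0,0,2.5],"twist":0},{"jaw":0,"linear":[0,0,2.5],"twist":0},{"jaw":0,"linear":[0,0,2.5],"twist":0},{"jaw":0,"linear":[0,0,2.5],"twist":0},{"jaw":0,"linear":[0,0,1],"twist":0},{"jaw":0,"linear":[0,0,0.5],"twist":0},{"jaw":0,"linear":[0,0,0],"twist":0},{"jaw":0,"linear":[0,0,0],"twist":0},{"jaw":0,"linear":[0,0,0],"twist":0}]' >/dev/null; python3 st.py
python3 -m pendant '[{"jaw":0,"linear":[0,0,0.5],"twist":0},{"jaw":0,"linear":[0,0,0.5],"twist":0},{"jaw":0,"linear":[0,0,0.5],"twist":0},{"jaw":0,"linear":[0,0,0.5],"twist":0},{"jaw":0,"linear":[0,0,0],"twist":0},{"jaw":0,"linear":[0,0,0],"twist":0}]' >/dev/null; python3 st.py
```

```text
t 21.62 pos [ 0.5481 -0.3436  0.1052] yaw -0.2065 zax [ 0.003 -0.002 -1.   ] F [ 0.81 -0.76 -1.21] grip 0.021 60.0
t 22.12 pos [ 0.5468 -0.3423  0.0829] yaw -0.2066 zax [-0.001  0.001 -1.   ] F [-0.    0.16 -1.6 ] grip 0.0211 60.0
```

```bash

python3 -m pendant '[{"jaw":0,"linear":[0,0,0.5],"twist":0},{"jaw":0,"linear":[0,0,0.5],"twist":0},{"jaw":0,"linear":[0,0,0.4],"twist":0},{"jaw":0,"linear":[0,0,0.3],"twist":0},{"jaw":0,"linear":[0,0,0.1],"twist":0},{"jaw":0,"linear":[0,0,0.1],"twist":0},{"jaw":0,"linear":[0,0,0],"twist":0},{"jaw":0,"linear":[0,0,0],"twist":0}]' >/dev/null; python3 st.py
```

```text
t 22.78 pos [ 0.5472 -0.3428  0.0646] yaw -0.2066 zax [ 0. -0. -1.] F [ 0.26  0.15 -1.49] grip 0.0213 60.0
```

```bash

python3 -m pendant '[{"jaw":0,"linear":[0,0,0.1],"twist":0},{"jaw":0,"linear":[0,0,0],"twist":0},{"jaw":0,"linear":[0,0,0],"twist":0},{"jaw":1,"linear":[0,0,0],"twist":0},{"jaw":1,"linear":[0,0,0],"twist":0},{"jaw":1,"linear":[0,0,0],"twist":0},{"jaw":1,"linear":[0,0,0],"twist":0},{"jaw":1,"linear":[0,0,0],"twist":0},{"jaw":1,"linear":[0,0,0],"twist":0},{"jaw":1,"linear":[0,0,0],"twist":0},{"jaw":1,"linear":[0,0,0],"twist":0}]' >/dev/null; python3 st.py
python3 -m pendant '[{"jaw":1,"linear":[0,0,0],"twist":0},{"jaw":1,"linear":[0,0,0],"twist":0},{"jaw":1,"linear":[0,0,-1],"twist":0},{"jaw":1,"linear":[0,0,-2],"twist":0},{"jaw":1,"linear":[0,0,-3],"twist":0},{"jaw":1,"linear":[0,0,-3],"twist":0},{"jaw":1,"linear":[0,0,-3],"twist":0},{"jaw":1,"linear":[0,0,-3],"twist":0},{"jaw":1,"linear":[0,0,-2],"twist":0},{"jaw":1,"linear":[0,0,-1],"twist":0},{"jaw":1,"linear":[0,0,0],"twist":0},{"jaw":1,"linear":[0,0,0],"twist":0}]' >/dev/null; python3 st.py
python3 - <<'E'
from h import *
a=cams.camera("top");W=cloud(a).reshape(-1,3);c=cams.camera("wrist");cv2.imwrite("pics/w2.png",c["color"])
cv2.imwrite("pics/end.png",np.hstack([cv2.resize(a["color"],(448,336)),cv2.resize(c["color"],(352,336))]))
y=-.2035;o=np.array([.5471,-.3403]);d=W[:,:2]-o;x=d@[np.cos(y),np.sin(y)];s=d@[-np.sin(y),np.cos(y)]
for lo in (50,70,130,160,190,220,230,245):
    q=(x>lo/1e3)&(x<lo/1e3+.02)&(abs(s)<.012)&(W[:,2]>.055)&(W[:,2]<.10)
    if q.any(): print(lo,q.sum(),np.median(s[q]).round(4),np.median(W[q,2]).round(4),x[q].max().round(4))
E
```

```text
t 23.7 pos [ 0.5471 -0.3427  0.0636] yaw -0.2066 zax [ 0. -0. -1.] F [-0.68 -0.34  0.16] grip 0.0671 0.0
t 24.7 pos [ 0.5468 -0.3424  0.2436] yaw -0.2065 zax [-0.  0. -1.] F [-0.47  0.67  0.16] grip 0.0867 0.0
70 4 -0.0017 0.0702 0.09
130 29 -0.0018 0.0692 0.1484
160 29 -0.0025 0.0696 0.1793
190 32 -0.0022 0.0687 0.2099
220 31 -0.0029 0.0695 0.24
230 33 -0.0021 0.0695 0.2499
245 7 -0.0016 0.0691 0.2499
```

View pics/end.png

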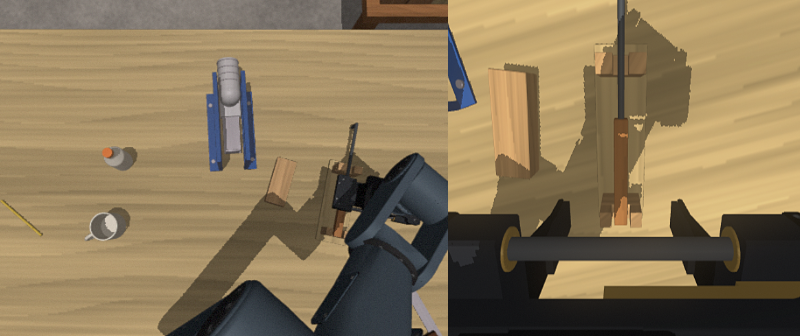

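The rod lies in both notches (wrist panel: bar at (621,60), handle at (621,170)), with its bar top at 69.5 mm. The gate stays open and the bystanders have not moved.

```bash
python3 -c "
from rig import robot
print(robot.hand_in())"
```

```text
the job is handed in; nothing more can be done
None
```

I pulled the gate open to its stop (about 65 mm), held it there at about 15 N for a second, and laid the rod back in both notches. I handed the job in at about 25 s without disturbing the bystanders; no verdict was returned.

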